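# Turn the battery tester to the orange pack and test it

## Task

Spin the round carousel of the battery tester, by pushing the rubber posts on its rim with your fingertips, until the orange battery pack stands squarely at the white arrow on the tester's base. Leave the carousel standing still there, then press the red test switch on the olive field radio fully in and let it come back out. Do not touch or lift the battery packs, do not press the switch before the orange pack is at the arrow, and leave the other things on the cart where they lie.

Things in the scene. Friction and masses are not known exactly. Their poses are not given: they have to be found in the camera images.
- tester: Fixed base of the battery tester: a dark olive disc 200 mm across and 20 mm high, mostly hidden under the carousel, with a flat olive tongue (64 mm wide, 18 mm high) that sticks out from under the carousel at the front, to 195 mm from the centre. Origin: centre of the underside, on the cart top, below the carousel's axis. Its -x axis points along the tongue; z is up. It does not move.
- arrow (a point): Tip of the white arrow on top of the tongue, 150 mm from the carousel's axis, 18 mm above the cart. The arrow points to the axis. The orange pack is at the arrow when it lies on the line from the axis to this tip.
- carousel_centre (a point): Point on the carousel's axis, on its deck, 36 mm above the cart. The carousel is a flat round deck of 280 mm diameter, underside 22 mm above the cart. On it are four grey wells 90 degrees apart, centred 65 mm from the axis (outer walls to 83 mm from the axis, walls 20 mm high), and a low black hub (36 mm wide, 14 mm high).
- rim_gap (a point): Point on the deck near the rim, 125 mm from the axis, straight outside the orange pack's well, midway between two posts; turns with the carousel. Eight fixed black rubber posts stand round the rim on this 125 mm radius, 45 degrees apart, 14 mm in diameter, tops 66 mm above the cart; every well has a gap between posts straight outside it, and so has every midway direction.
- carousel (a joint): Turn of the carousel in rad from its position at the start, positive anticlockwise seen from above. It turns either way without practical limit; it is stiff, about 1 N at a post moves it, more if pushed fast, and it stays where it is left.
- pack_orange: Orange battery pack with a black band, 28 mm (x, radial) by 44 mm (y) by 46 mm high, loose, standing in one well of the carousel with about 1 mm of play; its top is 82 mm above the cart. Origin: centre of its underside. Its +x points away from the carousel's axis.
- pack_black: Black battery pack, same size, loose in another well. Origin: centre of its underside.
- pack_grey: Grey battery pack, same size, loose in the well opposite the orange pack. Origin: centre of its underside. The fourth well is empty.
- radio: Olive-drab field radio lying face up, fixed, 130 mm (x) by 170 mm (y) by 85 mm high, with two black knobs (to 97 mm above the cart), a round white meter and the red test switch on its upper face. Origin: centre of the underside.
- test_switch_top (a point): Centre of the top of the red round push button (28 mm across) on the radio's upper face; it is pressed straight down, 30 mm to -x and 35 mm to -y of the radio's centre in the radio's frame.
- test_switch (a joint): Travel of the red test switch: 0 out, 0.006 m fully in. A spring pushes it back; about 5 N hold it fully in.
- handheld: Orange handheld transceiver lying on its back, 115 by 56 by 32 mm, black stub aerial of 75 mm along its +x. Loose; leave it. Origin: centre of the underside.
- whip_antenna: Black collapsed whip antenna lying along its x axis, 250 mm long, 22 mm wide, 20 mm high. Loose; leave it. Origin: middle of its underside.
- ground_stake: Galvanized angle-section ground stake lying along its x axis, about 285 mm long, 40 mm wide, 22 mm high. Loose; leave it. Origin: middle of its underside.
- wing_nut: Brass wing nut, 48 mm across the wings, 22 mm high. Loose; leave it. Origin: centre of the underside.
Things that resemble listed ones, but are neither listed nor needed, are in the scene too. What is shaped like the pack_black but turquoise is not meant.

How it is judged (in metres and radians):
On the way, in this order (a step that is already met when the one before it is completed fails the run):
1. the orange pack stands at the white arrow and the carousel is still (y of pack_orange in the frame of tester between -0.011 and 0.011 m and x of pack_orange in the frame of tester below -0.05 m and velocity of joint carousel between -0.05 and 0.05 rad/s), for 0.3 s.
2. the red test switch is pressed fully in with the orange pack at the arrow (y of pack_orange in the frame of tester between -0.011 and 0.011 m and x of pack_orange in the frame of tester below -0.05 m and value of joint test_switch above 0.0045 m), for 0.1 s.
At the end, for the whole second after the job is handed in: The orange pack stands at the arrow (its centre within 11 mm of the arrow's line, which is about 10 degrees of turn, on the arrow's side), the carousel is still, the test switch has come back out (less than 1.5 mm in), and all three packs stand upright in their wells (all of step 1 and value of joint test_switch below 0.0015 m and z of each of pack_orange, pack_black, pack_grey in the frame of tester below 0.042 m and angle between each of pack_orange, pack_black, pack_grey's own z axis and vertical below 0.15 rad); the robot touches nothing.
It fails at once if the test switch is pressed before the orange pack is at the arrow (value of joint test_switch above 0.003 m and not (y of pack_orange in the frame of tester between -0.011 and 0.011 m and x of pack_orange in the frame of tester below -0.05 m)).
It fails at once if a battery pack is touched (over 1.5 N) or lifted more than 10 mm (contact force between any of the fingers, the arm and pack_orange above 1.5 N or z of any of pack_orange, pack_black, pack_grey in the frame of tester above 0.0462 m or contact force between any of the fingers, the arm and pack_black above 1.5 N or contact force between any of the fingers, the arm and pack_grey above 1.5 N).
It fails at once if the orange handheld, whip antenna, ground stake or wing nut is moved more than 25 mm (distance of any of handheld, whip_antenna, ground_stake, wing_nut from where it was at the start of the episode above 0.025 m).
It also fails if it takes over 64 s, if anything falls off the work surface, if the arm or the gripper's body presses on something with over 40 N, if the wrist force passes 120 N, or if a joint passes its speed limit or range.

## Robot

A 6-joint arm with a two-finger parallel gripper is mounted at the origin on the work surface. World frame = base frame: x ahead of the robot, y to its left, z up, the work surface at z = 0. Lengths are in m, angles in degrees, forces in N, time in s.
With the tool pointing down it reaches from about 0.4 to 0.825 m from the base axis. Payload 7 kg.
Tool frame: the origin (TCP) lies between the finger pads; the fingertips stand 19 mm ahead of it and the grasp point (between the pads) is the TCP; x points along the fingers, y is the direction in which the jaws open and shut, and the axes are right-handed (so a half turn about x gives the same grasp; the last joint's range is limited). The gripper opens to 88 mm and grips with 3 to 60 N. Pads are 19 mm wide; open, the fingers measure 130 mm over their backs; the gripper's body (78 mm by 193 mm) begins 47 mm behind the grasp point.
Start: joints at [16.507, 20.546, 0.682, 0, -70.136, -16.507], TCP at [0.675, -0, 0.246] pointing down, gripper open.
Joint ranges: [-176.03, 176.03], [-82.01, 121.73], [-58.28, 71.71], [-173.87, 95.51], [-174.79, -0.11], [-173.66, 173.66]. Speed limits (degrees/s): [136.94, 136.94, 172.46, 180, 180, 180].

## Interface

Orientations are given as [roll, pitch, yaw] about the fixed x, y, z axes, in that order (R = Rz(yaw) Ry(pitch) Rx(roll)).
In Python, from plant import * gives the robot as it stands.
- The arm moves only by the tool step_arm, never from a script. Its argument "steps" is a list of rows, each a list of 2 entries, a list of its own where there are three numbers: the shift along the tool's x, y, z in units of 0.02 m (1.0 is 0.02 m), then the turn about the tool's x in units of 6 degrees (1.0 is 6 degrees). A call has 1 to 20 rows; each row shifts and turns the commanded pose from where the row before left it, along the tool's axes as they then stand; what a row does not reach is not made up. A row lasts 1/12 s, in which the tool goes at most 41.7 mm and 7.16 degrees, less where a joint would pass 70% of its speed; a pose out of reach is approached as far as the arm can. A call with a number of a shift or a turn outside -1 to 1 is refused whole. A call with a gripper value outside its range is refused whole. "fingers" is the closure, from 0 (fully open) to 1 (shut), set as the call begins (left out, the last holds). The fingers move at their own pace and stop on an object; "grip_force" is the grip in N (left out, the last holds). Time passes only in rows, so rows that do not move let the fingers close. It gives the time, the measured TCP pose, the force and the opening at its end, in the units of the state.
- get_state(): the state, without advancing time (a new reading comes with each control period).
- capture(name): name is "scene" or "side" or "wrist"; returns the picture (384x512x3 uint8, blue, green, red); there is no depth.
- camera_model(name): a dict with "intrinsics" (3x3 intrinsics, pixels), "dist_coeffs" ([k1, k2, p1, p2, k3] as OpenCV has them; the pictures are not rectified), "rvec" (rotation vector, rad) and "tvec" (3), from world to camera coordinates, as OpenCV has them. Camera axes: x right, y down, z forward; pixel columns grow to the right and rows downward; lengths in m; the calibration is good to about 2 mm. A picture is of the moment at which its call begins: read the wrist's pose just before it. camera_model takes no time and is no camera call; for the wrist camera it gives the pose at the moment of the call.
- close_job(): hands the job in, once; it reports no verdict.
The state is a dict: "time_s": time; "joints": joint angles; "qd": joint speeds; "joint_torque": joint torques, N m; "tcp_pos": TCP position; "eef_rot": TCP orientation; "contact_force": force on the tool from outside, world axes, zero at the start; "moment": the same for the moment, N m; "gripper_width": finger opening in m.
Only numpy, scipy, OpenCV 4.12 (cv2) and the standard library are available. Lean on these libraries where they do the work, as an engineer would, in place of code of your own. Each camera call takes 0.05 s, during which the arm holds its last target.

## Working session

There is one attempt and no reset: what is moved stays moved. The work goes in short steps, Python scripts to look and compute and a tool call to move; the robot and the scene stay as the last step left them, time stands still between calls to the robot, and variables do not carry over. Pictures are saved under pics/ and viewed, and the job is handed in when it is done.

Besides the shell and the picture viewer there is one more tool, called after "Call:" as name(argument=value, ...) on one line, values as JSON. step_arm: Moves the arm, as the interface text tells. Its arguments: {"type":"object","properties":{"steps":{"type":"array","items":{"type":"array"}},"fingers":{"type":"number"},"grip_force":{"type":"number"}},"required":["steps"]}

```bash
ls; mkdir -p pics; python3 - <<'E'
from plant import *
import cv2
print(get_state())
for n in ["scene","side","wrist"]:
    cv2.imwrite(f"pics/{n}0.png",capture(n)); m=camera_model(n); print(n,m)
E
```

```text
pics
{'time_s': 0.0, 'joints': array([ 1.65080208e+01,  2.05920095e+01,  6.33937118e-01, -2.07752909e-02,
       -7.01365714e+01, -1.65096685e+01]), 'qd': array([ 0.01504659,  0.08678717, -0.09530099, -0.01018518, -0.02927977,
       -0.03329635]), 'joint_torque': array([-8.00930356e-04, -5.82726967e+01,  2.93058443e+01,  6.99745238e+00,
        6.93249181e-03, -2.06530804e-04]), 'tcp_pos': array([ 6.74536860e-01, -8.54169733e-06,  2.44615367e-01]), 'eef_rot': array([  94.85172662,   89.9033615 , -175.15699624]), 'contact_force': array([ 0.26906648, -0.33750113,  0.05853139]), 'moment': array([-0.00272776,  0.00064458, -0.01323915]), 'gripper_width': 0.08785208657953186}
scene {'intrinsics': array([[469.0554307 ,   0.        , 265.25051682],
       [  0.        , 469.0554307 , 187.28845602],
       [  0.        ,   0.        ,   1.        ]]), 'dist_coeffs': array([-0.05175847,  0.        ,  0.        ,  0.        ,  0.        ]), 'rvec': array([ 2.2399091 ,  1.41651111, -0.39836647]), 'tvec': array([-0.27427909, -0.36547812,  1.67537676])}
side {'intrinsics': array([[432.3241991 ,   0.        , 255.36376416],
       [  0.        , 432.3241991 , 191.73482575],
       [  0.        ,   0.        ,   1.        ]]), 'dist_coeffs': array([0.05339917, 0.        , 0.        , 0.        , 0.        ]), 'rvec': array([ 0.820757  , -2.61105145,  1.05891061]), 'tvec': array([0.47491202, 0.2922336 , 0.88612069])}
wrist {'intrinsics': array([[279.47414476,   0.        , 259.1371795 ],
       [  0.        , 279.47414476, 191.18171262],
       [  0.        ,   0.        ,   1.        ]]), 'dist_coeffs': array([-0.00941489,  0.        ,  0.        ,  0.        ,  0.        ]), 'rvec': array([1.65973004e-04, 3.10535951e+00, 4.66169537e-01]), 'tvec': array([ 0.67496067, -0.03640622,  0.39076732])}
```

View pics/scene0.png

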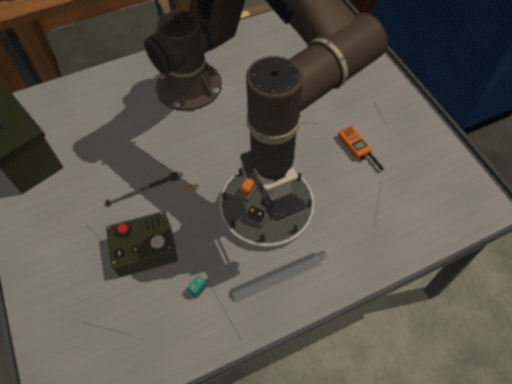

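View pics/side0.png

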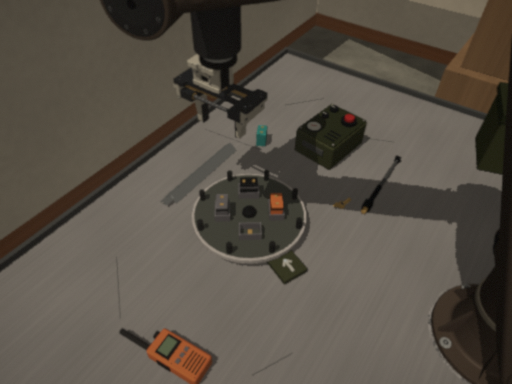

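View pics/wrist0.png

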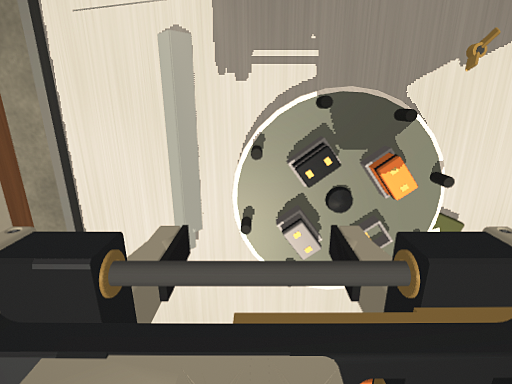

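The side view shows the carousel hub at about (249,212), the orange pack at (277,204), the arrow at (288,264) and the red switch at (349,118). The orange handheld at (180,355) is not the pack. The turquoise block at (262,135) is the decoy.

```bash
cat > h.py <<'E'
import numpy as np, cv2
from plant import *
def ray(m,uv):
    K=np.array(m["intrinsics"]);d=np.array(m["dist_coeffs"])
    p=cv2.undistortPoints(np.array([[uv]],float),K,d)[0,0]
    R=cv2.Rodrigues(np.array(m["rvec"]))[0];t=np.array(m["tvec"]).ravel()
    return -R.T@t, R.T@np.array([p[0],p[1],1.])
def onz(m,uv,z):
    c,d=ray(m,uv); return c+d*(z-c[2])/d[2]
def proj(m,P):
    return cv2.projectPoints(np.array(P,float).reshape(-1,3),np.array(m["rvec"]),np.array(m["tvec"]),np.array(m["intrinsics"]),np.array(m["dist_coeffs"]))[0][:,0]
def two(m1,u1,m2,u2):
    c1,d1=ray(m1,u1);c2,d2=ray(m2,u2);d1/=np.linalg.norm(d1);d2/=np.linalg.norm(d2)
    s=np.linalg.lstsq(np.c_[d1,-d2],c2-c1,rcond=None)[0]
    a,b=c1+s[0]*d1,c2+s[1]*d2; return (a+b)/2,np.linalg.norm(a-b)
def blobs(img,lo,hi,amin=20):
    h=cv2.cvtColor(img,cv2.COLOR_BGR2HSV); k=cv2.inRange(h,np.array(lo),np.array(hi))
    n,l,s,c=cv2.connectedComponentsWithStats(k)
    return [(c[i].round(1).tolist(),s[i].tolist()) for i in range(1,n) if s[i,4]>=amin]
E
python3 - <<'E'
from h import *
for n in ["scene","side","wrist"]:
    im=cv2.imread(f"pics/{n}0.png")
    print(n,"red",blobs(im,(0,180,90),(4,255,255)),blobs(im,(172,150,80),(180,255,255)),"or",blobs(im,(5,150,90),(20,255,255)))
im=cv2.imread("pics/side0.png")
print("white",blobs(im,(0,0,150),(180,60,255),10))
def crop(im,x,y,w,h,s,n): cv2.imwrite(n,cv2.resize(im[y:y+h,x:x+w],None,fx=s,fy=s,interpolation=cv2.INTER_CUBIC))
crop(im,180,160,140,130,5,"pics/c_side.png")
crop(cv2.imread("pics/wrist0.png"),220,70,260,220,3,"pics/c_wr.png")
E
```

```text
scene red [([122.0, 227.9], [117, 224, 11, 9, 72])] [] or [([24.7, 6.9], [0, 0, 72, 22, 800]), ([353.6, 141.2], [339, 126, 32, 33, 409]), ([247.3, 185.4], [240, 178, 15, 16, 148])]
side red [([349.0, 117.3], [345, 114, 10, 8, 58])] [] or [([276.0, 201.0], [270, 194, 13, 15, 179]), ([276.3, 212.0], [271, 211, 12, 3, 35]), ([181.1, 357.9], [147, 329, 64, 55, 1488])]
wrist red [] [] or [([478.9, 49.0], [466, 28, 34, 43, 389]), ([12.0, 177.5], [0, 104, 34, 123, 1582]), ([393.7, 175.9], [369, 153, 49, 47, 1166]), ([104.2, 262.0], [100, 251, 11, 20, 49]), ([118.7, 255.8], [113, 250, 12, 10, 41]), ([414.2, 262.4], [408, 252, 11, 20, 47]), ([400.5, 258.2], [394, 255, 12, 5, 22]), ([110.8, 280.8], [106, 261, 15, 34, 67]), ([410.5, 273.9], [407, 260, 8, 28, 53]), ([102.9, 290.2], [99, 281, 14, 16, 51]), ([416.2, 289.8], [413, 283, 7, 14, 41]), ([453.1, 308.2], [425, 308, 59, 3, 69]), ([288.8, 315.1], [234, 313, 130, 10, 179]), ([401.2, 321.8], [351, 320, 97, 3, 115]), ([367.1, 381.4], [360, 379, 13, 5, 44])]
white [([193.6, 60.0], [189, 56, 9, 8, 40]), ([218.5, 252.2], [210, 247, 19, 10, 22]), ([285.4, 261.4], [284, 260, 4, 4, 13])]
```

View pics/c_side.png

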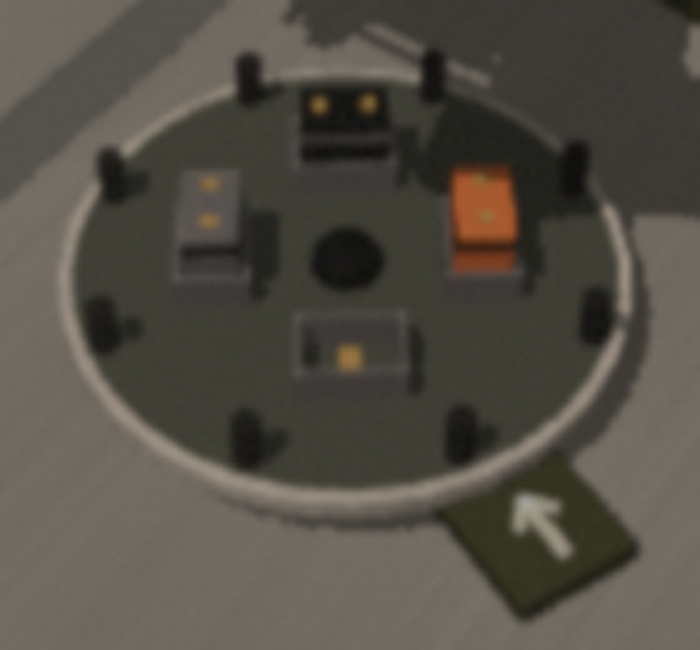

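View pics/c_wr.png

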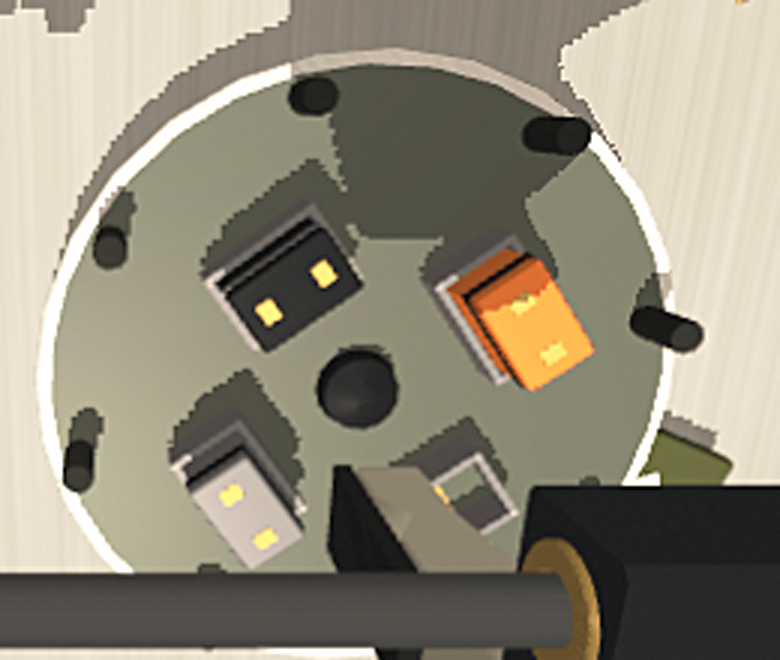

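```bash
python3 - <<'E'
from h import *
S,C,W=[camera_model(n) for n in ["side","scene","wrist"]]
np.set_printoptions(precision=4,suppress=True)
print("hub side",onz(S,(249.5,211),.050),"wrist",onz(W,(339.3,198.7),.050))
A=onz(S,(284,258.7),.018);print("arrow",A)
# tongue corners: 
for u in [(311,269.5),(284.5,283.5)]: print("tongue corner",onz(S,u,.018))
print("orange",onz(W,(220+533/3,70+322/3),.082),onz(S,(180+484/5,160+202/5),.082))
im=cv2.imread("pics/wrist0.png")
for p in [(313,97),(557,136),(668,329),(110,247),(80,470)]: pass
# post tops
for p in [(320,97),(575,135),(687,335),(111,248),(78,470)]: print("post w",onz(W,(220+p[0]/3,70+p[1]/3),.066))
for p in [(248,60),(432,58),(575,150),(596,296),(460,414),(246,418),(102,305),(110,155)]: print("post s",onz(S,(180+p[0]/5,160+p[1]/5),.066))
r=two(S,(349,116.5),C,(122,227.9));print("switch",r, onz(S,(349,117),.09),onz(C,(122,228),.09))
print("handheld",onz(S,(181,356),.03),"wing",onz(W,(479,49),.01),"stake",onz(C,(232,295),.02),onz(C,(323,256),.02),'ant',onz(C,(108,203),.01),onz(C,(175,178),.01))
E
```

```text
hub side [0.5651 0.0428 0.05  ] wrist [0.5741 0.0324 0.05  ]
arrow [0.4341 0.0924 0.018 ]
tongue corner [0.3696 0.0822 0.018 ]
tongue corner [0.399  0.1469 0.018 ]
orange [ 0.5207 -0.0034  0.082 ] [0.5156 0.0013 0.082 ]
post w [ 0.6019 -0.0831  0.066 ]
post w [ 0.5072 -0.07    0.066 ]
post w [0.4507 0.0059 0.066 ]
post w [ 0.6775 -0.0283  0.066 ]
post w [0.6913 0.0635 0.066 ]
post s [ 0.6754 -0.0251  0.066 ]
post s [ 0.5992 -0.0814  0.066 ]
post s [ 0.505  -0.0674  0.066 ]
post s [0.4485 0.0083 0.066 ]
post s [0.4629 0.1021 0.066 ]
post s [0.5388 0.1584 0.066 ]
post s [0.6318 0.1448 0.066 ]
post s [0.6898 0.0684 0.066 ]
switch (array([ 0.5126, -0.3685,  0.1049]), np.float64(9.894022433832709e-05)) [ 0.5185 -0.3863  0.09  ] [ 0.5039 -0.37    0.09  ]
handheld [0.4727 0.3972 0.03  ] wing [ 0.4071 -0.1464  0.01  ] stake [ 0.7827 -0.1663  0.02  ] [0.7886 0.1085 0.02  ] ant [ 0.3563 -0.3923  0.01  ] [ 0.3589 -0.1778  0.01  ]
```

```bash
python3 - <<'E'
from h import *
from scipy.spatial.transform import Rotation as Ro
np.set_printoptions(precision=4,suppress=True)
S=camera_model("side");W=camera_model("wrist")
a=[(248,60),(432,58),(575,150),(596,296),(460,414),(246,418),(102,305),(110,155)]
P=np.array([onz(S,(180+p[0]/5,160+p[1]/5),.066)[:2] for p in a]);c=P.mean(0)+[.001,-.0012]
print(c,np.hypot(*(P-c).T),np.degrees(np.arctan2(*(P-c).T[::-1]))%360)
s=get_state();print(s["time_s"],Ro.from_euler("xyz",s["eef_rot"],degrees=True).as_matrix(),s["tcp_pos"])
E
```

```text
[0.5699 0.0373] [0.1226 0.1222 0.1232 0.1249 0.1251 0.125  0.124  0.1239] [329.3779 283.8477 238.1993 193.4455 148.8057 104.4123  60.0838  14.535 ]
0.15 [[-0.0013 -1.      0.    ]
 [-0.0001  0.      1.    ]
 [-1.      0.0013 -0.0001]] [ 0.6747 -0.      0.2448]
```

Call:
step_arm(steps=[[[0,0.5,-0.1],0],[[0,0.8,-0.2],0],[[0,0.8,-0.2],0],[[0,0.8,-0.2],0],[[0,0.8,-0.2],0],[[0,0.8,-0.2],0],[[0,0.8,-0.2],0],[[0,0.8,-0.2],0],[[0,0.8,0],0],[[0,0.8,0],0],[[0,0.8,0],0],[[0,0.8,0],0],[[0,0.8,0],0],[[0,0.8,0],0],[[0,0.2,0],0],[[0,0,0],0],[[0,0,0],0],[[0,0,0],0]], fingers=1, grip_force=20)

```text
time_s: 1.65
tcp_pos: [0.4536, -0.03, 0.2456]
eef_rot: [-99.7, 90.0, -9.7]
contact_force: [-0.7, 0.8, -0.3]
gripper_width: 0.0005
```

Call:
step_arm(steps=[[[0.5,0,0],0],[[0.8,0,0],0],[[0.8,0,0],0],[[0.8,0,0],0],[[0.8,0,0],0],[[0.8,0,0],0],[[0.8,0,0],0],[[0.5,0,0],0],[[0,0,0],0],[[0,0,0],0],[[0,0,0],0]])

```text
time_s: 2.57
tcp_pos: [0.4535, -0.03, 0.1297]
eef_rot: [178.9, 90.0, -91.1]
contact_force: [0.1, 0.2, -0.5]
gripper_width: 0.0004
```

```bash
python3 - <<'E'
from h import *
for n in ["side","wrist"]: cv2.imwrite(f"pics/{n}1.png",cv2.resize(capture(n),None,fx=1.5,fy=1.5))
print(get_state()["tcp_pos"])
E
```

```text
[ 0.4535581  -0.02989077  0.13013171]
```

View pics/side1.png

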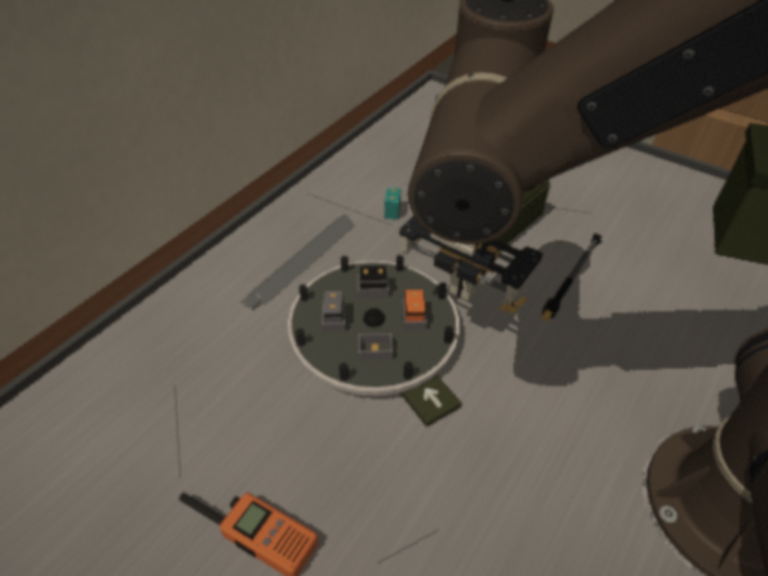

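View pics/wrist1.png

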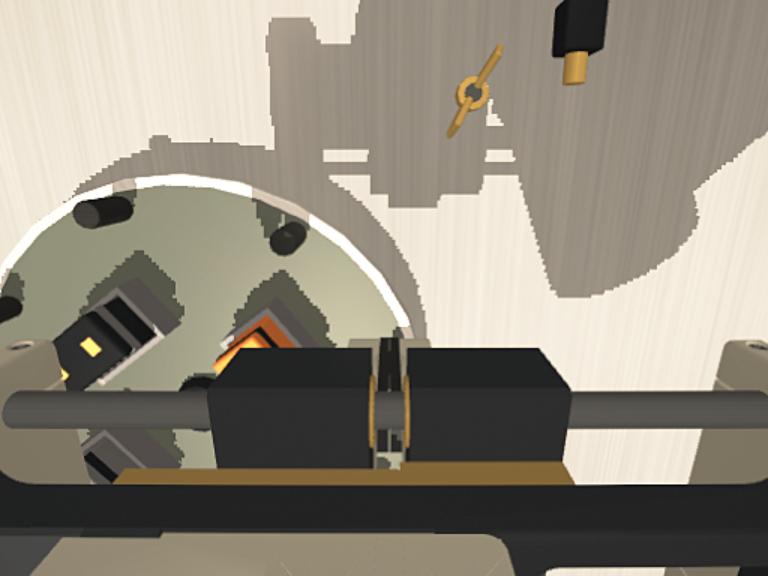

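Side view: the gripper's tips (about (470,285) in the enlarged picture) are over the rim gap outside the orange pack. Next I descend beside the deck, between the posts.

Call:
step_arm(steps=[[[0.5,0,0],0],[[0.6,0,0],0],[[0.6,0,0],0],[[0.6,0,0],0],[[0.5,0,0],0],[[0.35,0,0],0],[[0,0,0],0],[[0,0,0],0]])

```text
time_s: 3.33
tcp_pos: [0.4532, -0.03, 0.0668]
eef_rot: [-135.8, 90.0, -45.8]
contact_force: [-0.1, -0.2, -0.3]
gripper_width: 0.0005
```

Call:
step_arm(steps=[[[0,0,0.2],0],[[0,0,0.25],0],[[0,0,0.25],0],[[0,0,0.25],0],[[0,0,0.25],0],[[0,0,0.25],0],[[0,0,0.25],0],[[0,0,0.25],0],[[0,0,0.25],0],[[0,0,0.25],0],[[0,0,0.25],0],[[0,0,0.25],0],[[0,0,0.25],0],[[0,0,0.25],0],[[0,0,0.25],0],[[0,0,0.25],0],[[0,0,0.05],0],[[0,0,0],0],[[0,0,0],0]])

```text
time_s: 4.92
tcp_pos: [0.4529, 0.0501, 0.0665]
eef_rot: [45.9, 90.0, 135.9]
contact_force: [0.3, -0.1, -0.5]
gripper_width: 0.0005
```

```bash
python3 - <<'E'
from h import *
for n in ["side","wrist"]: cv2.imwrite(f"pics/{n}2.png",cv2.resize(capture(n),None,fx=1.5,fy=1.5))
print(get_state()["tcp_pos"])
E
```

```text
[0.45287967 0.04987964 0.06654608]
```

View pics/side2.png

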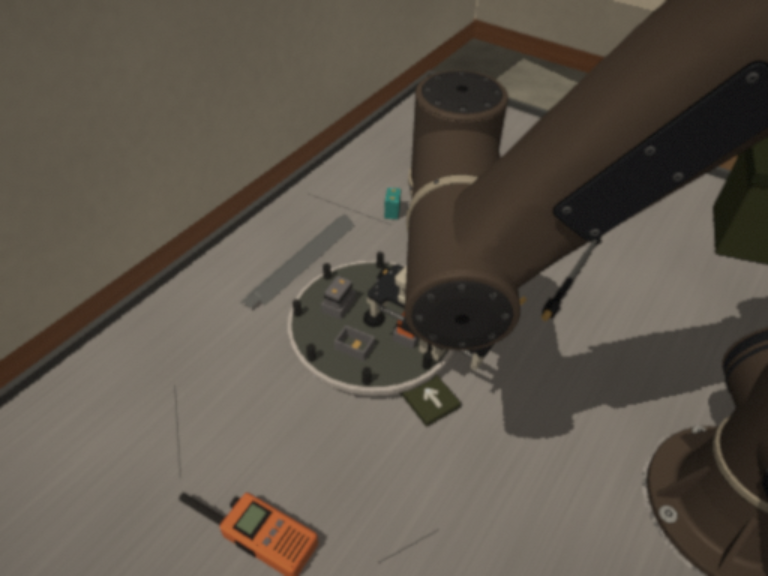

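View pics/wrist2.png

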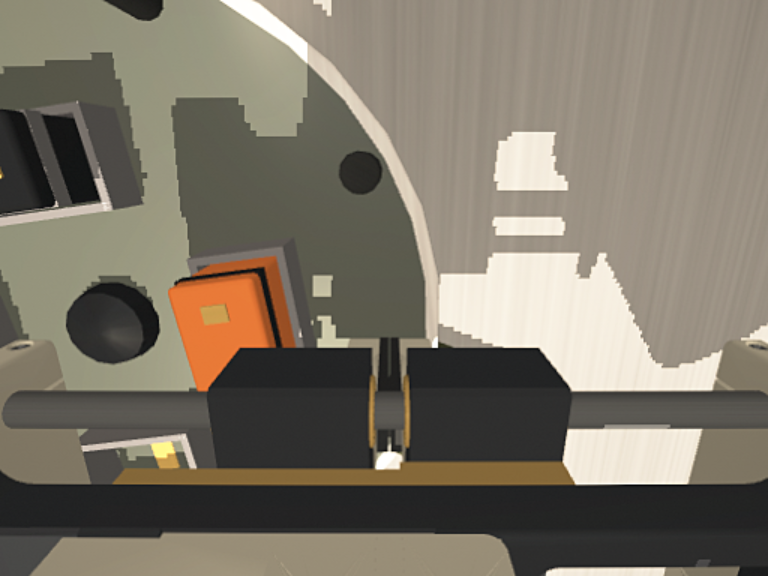

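The carousel has turned about halfway. The orange pack is at (235,320) in the wrist picture and clear of the fingers. I push on along the arc.

Call:
step_arm(steps=[[[0,-0.03,0.2],0],[[0,-0.05,0.25],0],[[0,-0.05,0.25],0],[[0,-0.07,0.25],0],[[0,-0.07,0.25],0],[[0,-0.08,0.25],0],[[0,-0.08,0.25],0],[[0,-0.08,0.25],0],[[0,-0.08,0.2],0],[[0,-0.08,0.2],0],[[0,-0.08,0.15],0],[[0,-0.05,0.15],0],[[0,-0.05,0.1],0],[[0,0,0.1],0],[[0,0,0],0],[[0,0,0],0]])

```text
time_s: 6.35
tcp_pos: [0.4753, 0.1056, 0.0672]
eef_rot: [-106.1, 89.6, -16.0]
contact_force: [34.1, -27.9, -18.4]
gripper_width: 0.0004
```

Call:
step_arm(steps=[[[0,0.1,-0.2],0],[[0,0.1,-0.4],0],[[0,0.1,-0.4],0],[[0,0,0],0],[[-0.5,0,0],0],[[-0.8,0,0],0],[[-0.8,0,0],0],[[-0.8,0,0],0],[[-0.8,0,0],0],[[-0.8,0,0],0],[[-0.8,0,0],0],[[-0.8,0,-0.5],0],[[-0.5,0,-0.8],0],[[0,0,-0.9],0],[[0,0,-0.9],0],[[0,0,-0.9],0],[[0,0,-0.9],0],[[0,0,-0.9],0],[[0,0,-0.9],0],[[0,0,-0.5],0]])

```text
time_s: 8.02
tcp_pos: [0.4637, -0.0579, 0.1987]
eef_rot: [-14.8, 90.0, 75.2]
contact_force: [0.2, 0.1, 0.6]
gripper_width: 0.0005
```

```bash
python3 - <<'E'
from h import *
for n in ["side","scene"]:
    im=capture(n); cv2.imwrite(f"pics/{n}3.png",im)
    x,y,w,h={"side":(180,160,160,130),"scene":(80,150,260,160)}[n]
    cv2.imwrite(f"pics/{n}3c.png",cv2.resize(im[y:y+h,x:x+w],None,fx=[5,3][n=="scene"],fy=[5,3][n=="scene"],interpolation=cv2.INTER_CUBIC))
print(get_state()["tcp_pos"])
E
```

```text
[ 0.46373667 -0.0577205   0.19856373]
```

View pics/side3c.png

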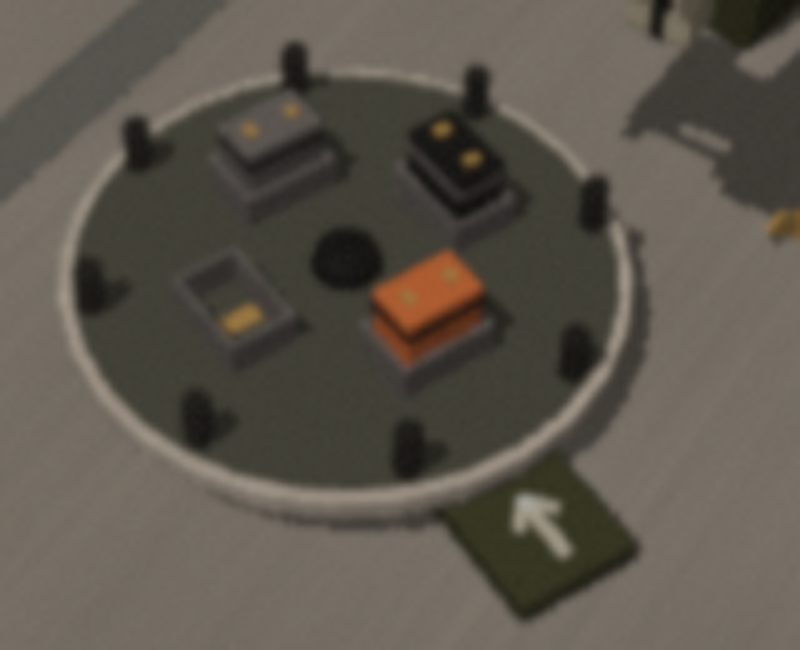

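View pics/scene3c.png

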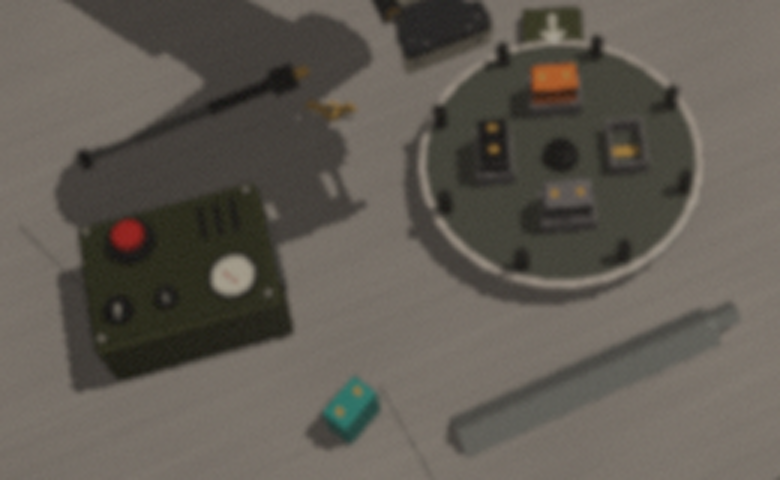

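Side crop: the orange pack (428,290) is now next to the arrow (545,525), and all packs stand upright. Scene crop: the switch is at (128,236) and the knobs at (118,308) and (165,297). Next I measure the alignment and the switch.

```bash
python3 - <<'E'
from h import *
np.set_printoptions(precision=4,suppress=True)
S=camera_model("side");C=camera_model("scene")
a=[(295,50),(476,75),(594,185),(577,332),(409,427),(200,398),(90,265),(134,125)]
P=np.array([onz(S,(180+p[0]/5,160+p[1]/5),.066)[:2] for p in a])
r,_=cv2.minEnclosingCircle(np.float32(P)); c=P.mean(0)
th=np.degrees(np.arctan2(*(P-c).T[::-1]))%360
print(c,th,"phase",(th%45).mean())
A=onz(S,(284,258.7),.018)[:2];T=(onz(S,(311,269.5),.018)+onz(S,(284.5,283.5),.018))[:2]/2
for q in (A,T): print("arrow ang",np.degrees(np.arctan2(*(q-c)[::-1]))%360,np.linalg.norm(q-c))
sc=cv2.imread("pics/scene3.png");sd=cv2.imread("pics/side3.png")
o1=onz(S,(180+428/5,160+290/5),.082)[:2];o2=onz(C,(80+555/3,150+76/3),.082)[:2]
c2=onz(C,(80+560/3,150+152/3),.050)[:2];A2=onz(C,(80+553/3,150+44/3),.018)[:2]
print("scene hub",c2,"arrow",A2)
for o,cc,a_ in ((o1,c,A),(o2,c2,A2)):
    u=(a_-cc)/np.linalg.norm(a_-cc);print("orange",o,"along",(o-cc)@u,"lat",u[0]*(o-cc)[1]-u[1]*(o-cc)[0])
print("red",blobs(sc,(0,170,70),(5,255,255)),blobs(sd,(0,170,70),(5,255,255)))
cr=cv2.resize(sd[95:170,290:375],None,fx=8,fy=8,interpolation=cv2.INTER_CUBIC);cv2.imwrite("pics/radio3.png",cr)
E
```

```text
[0.5686 0.0384] [317.5955 272.4764 227.4332 182.9999 137.8325  93.0159  47.4442   3.2066] phase 2.750508392365629
arrow ang 158.13877845059372 0.1448535779775338
arrow ang 157.55392928669428 0.19936169796485065
scene hub [0.5752 0.0353] arrow [0.4379 0.0927]
orange [0.5071 0.0621] along 0.06586619837052081 lat 0.000929742742037918
orange [0.5122 0.0598] along 0.06753169724287153 lat 0.001684975491217322
red [([122.1, 227.8], [117, 223, 11, 10, 89])] [([349.0, 117.4], [344, 114, 11, 8, 69])]
```

View pics/radio3.png

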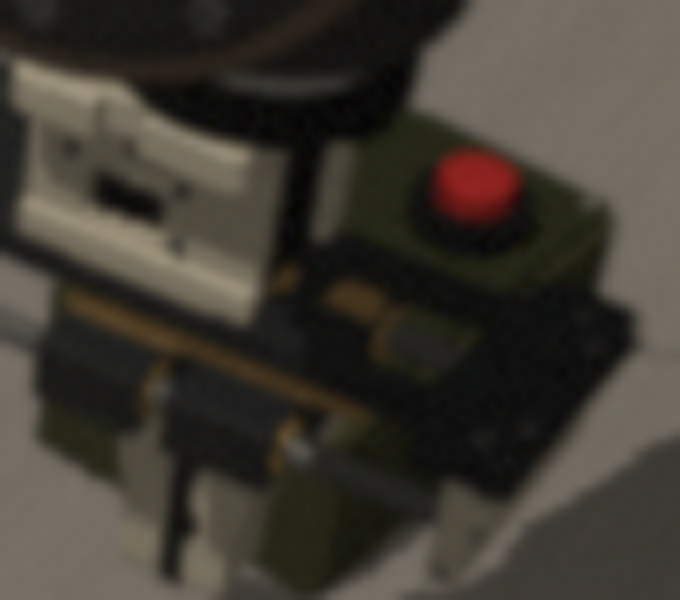

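Orange sits 1–3 mm from the arrow line, against a tolerance of 11 mm. Now I move toward the radio and view the switch with the wrist camera.

Call:
step_arm(steps=[[[-0.3,-0.1,-0.5],0],[[-0.4,-0.2,-0.8],0],[[-0.4,-0.2,-0.8],0],[[-0.4,-0.2,-0.8],0],[[-0.4,-0.2,-0.8],0],[[-0.1,-0.2,-0.8],0],[[0,-0.2,-0.8],0],[[0,-0.2,-0.8],0],[[0,-0.2,-0.8],0],[[0,-0.2,-0.8],0],[[0,-0.2,-0.8],0],[[0,-0.2,-0.8],0],[[0,-0.1,-0.7],0],[[0,0,-0.5],0],[[0,0,0],0],[[0,0,0],0],[[0,0,0],0],[[0,0,0],0]])

```text
time_s: 9.62
tcp_pos: [0.512, -0.2664, 0.2388]
eef_rot: [-69.6, 90.0, 20.4]
contact_force: [0.4, -0.4, 0.3]
gripper_width: 0.0004
```

```bash
python3 - <<'E'
from h import *
np.set_printoptions(precision=4,suppress=True)
s=get_state();W=camera_model("wrist");im=capture("wrist");cv2.imwrite("pics/wrist4.png",im)
print(s["tcp_pos"],s["contact_force"])
b=blobs(im,(0,150,70),(6,255,255));print(b)
for q,st in b: print(onz(W,q,.095),onz(W,q,.10))
for n in ["side","scene"]: print(n,onz(camera_model(n),{"side":(349,116.7),"scene":(122,227)}[n],.1))
E
```

```text
[ 0.512  -0.2664  0.2388] [ 0.3798 -0.3624  0.3453]
[([259.8, 79.8], [245, 64, 31, 33, 773])]
[ 0.5121 -0.3693  0.095 ] [ 0.5121 -0.3689  0.1   ]
side [ 0.5145 -0.3742  0.1   ]
scene [ 0.507  -0.3682  0.1   ]
```

View pics/wrist4.png

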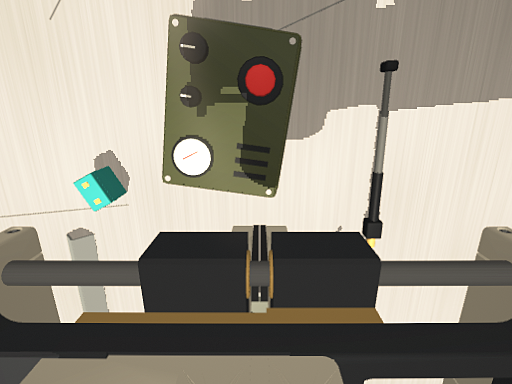

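Wrist picture: the red switch at (260,80) is the only red round button, well clear of the knobs at (193,47) and (190,96). I move above it and then down.

Call:
step_arm(steps=[[[0,0,-0.5],0],[[0,0,-0.8],0],[[0,0,-0.8],0],[[0,0,-0.8],0],[[0,0,-0.8],0],[[0,0,-0.8],0],[[0,0,-0.6],0],[[0.3,0,0],0],[[0.6,0,0],0],[[0.8,0,0],0],[[0.8,0,0],0],[[0.8,0,0],0],[[0.6,0,0],0],[[0.5,0,0],0],[[0.4,0,0],0],[[0,0,0],0],[[0,0,0],0]])

```text
time_s: 11.08
tcp_pos: [0.512, -0.369, 0.1425]
eef_rot: [95.0, 90.0, -175.0]
contact_force: [-0.2, 0.6, 0.8]
gripper_width: 0.0001
```

Call:
step_arm(steps=[[[0.1,0,0],0],[[0.1,0,0],0],[[0.1,0,0],0],[[0.1,0,0],0],[[0.1,0,0],0],[[0.1,0,0],0],[[0.1,0,0],0],[[0,0,0],0],[[0,0,0],0]])

```text
time_s: 11.83
tcp_pos: [0.5119, -0.369, 0.1284]
eef_rot: [72.8, 90.0, 162.8]
contact_force: [-0.1, 0.6, 0.3]
gripper_width: 0.0003
```

Call:
step_arm(steps=[[[0.1,0,0],0],[[0.1,0,0],0],[[0.1,0,0],0],[[0.1,0,0],0],[[0,0,0],0],[[0,0,0],0]])

```text
time_s: 12.33
tcp_pos: [0.5122, -0.3692, 0.1209]
eef_rot: [-125.9, 90.0, -35.9]
contact_force: [-0.6, 0.6, 4.9]
gripper_width: 0.0003
```

Call:
step_arm(steps=[[[0.1,0,0],0],[[0.1,0,0],0],[[0,0,0],0],[[0,0,0],0]])

```text
time_s: 12.67
tcp_pos: [0.5124, -0.3693, 0.12]
eef_rot: [-132.4, 89.9, -42.3]
contact_force: [-5.2, 6.5, 25.1]
gripper_width: 0.0005
```

Call:
step_arm(steps=[[[0,0,0],0],[[-0.2,0,0],0],[[-0.3,0,0],0],[[-0.5,0,0],0],[[-0.8,0,0],0],[[-0.8,0,0],0],[[-0.8,0,0],0],[[-0.8,0,0],0],[[-0.8,0,0.5],0],[[0,0,0.8],0],[[0,0,0.8],0],[[0,0,0.8],0],[[0,0,0.8],0],[[0,0,0.8],0],[[0,0,0.5],0],[[0,0,0],0],[[0,0,0],0],[[0,0,0],0]])

```text
time_s: 14.17
tcp_pos: [0.512, -0.2693, 0.2166]
eef_rot: [104.9, 90.0, -165.1]
contact_force: [0.3, -0.1, -0.7]
gripper_width: 0.0003
```

```bash
python3 - <<'E'
from h import *
np.set_printoptions(precision=4,suppress=True)
s=get_state();print(s["time_s"],s["tcp_pos"],s["contact_force"])
W=camera_model("wrist");w=capture("wrist");sd=capture("side");sc=capture("scene")
print(blobs(w,(0,150,70),(6,255,255)),"side",blobs(sd,(0,170,70),(5,255,255)),"scene",blobs(sc,(0,170,70),(5,255,255)))
k=np.vstack([np.hstack([cv2.resize(sd[160:290,180:340],(480,390)),cv2.resize(sc[150:310,60:190],(317,390))])]);cv2.imwrite("pics/end.png",k)
for n,a in (("side",sd),("scene",sc)):
    b=cv2.imread(f"pics/{n}3.png");print(n,blobs(a,(5,150,90),(20,255,255)),blobs(b,(5,150,90),(20,255,255)))
E
```

```text
14.1667 [ 0.512  -0.2693  0.2166] [ 0.3286 -0.0505 -0.7326]
[([259.8, 81.2], [244, 64, 33, 35, 906])] side [([349.5, 117.9], [347, 116, 6, 5, 24])] scene [([121.9, 228.2], [118, 224, 9, 9, 60])]
side [([265.0, 218.0], [255, 210, 22, 17, 202]), ([258.6, 227.7], [255, 223, 9, 9, 26]), ([181.1, 357.8], [147, 329, 64, 55, 1478])] [([264.5, 219.6], [255, 210, 21, 22, 246]), ([181.2, 357.9], [147, 329, 64, 55, 1488])]
scene [([24.6, 6.9], [0, 0, 72, 22, 791]), ([353.7, 140.9], [339, 126, 32, 32, 401]), ([264.2, 175.7], [257, 171, 16, 10, 132])] [([24.6, 6.8], [0, 0, 72, 21, 778]), ([353.8, 140.8], [339, 126, 32, 31, 391]), ([264.1, 175.6], [257, 171, 15, 10, 133])]
```

View pics/end.png

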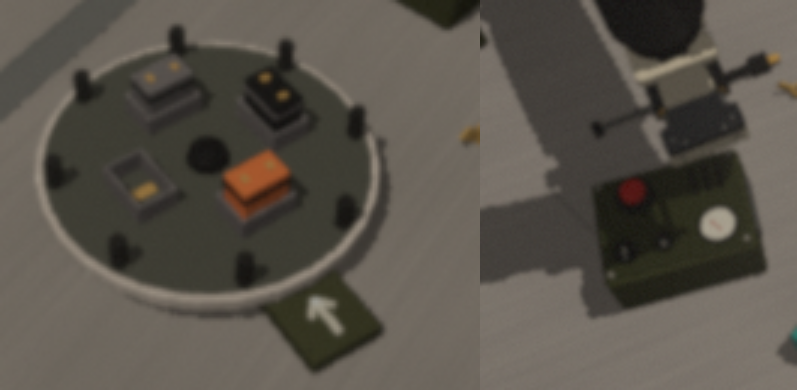

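The pack is unmoved, and the switch is back out: its size in the wrist view matches the full height (area 906 against 909 expected).

```bash
python3 -c "
from plant import *
print(close_job())"
```

```text
the job is handed in; nothing more can be done
None
```

I turned the carousel about 57° clockwise by pushing one rim post, backed away, then pressed the red test switch and withdrew. The job is handed in, at about 14 s on the robot's clock; no verdict was reported.

- **Orange pack:** it stands 1–3 mm off the arrow's line, against the allowed 11 mm. The post angles put it about 2.5° (3 mm) off and the pack's own outline 1–2 mm off. It did not move during the switch press, and all three packs stand upright.
- **Test switch:** the force read 4.9 N, close to the 5 N that holds the switch fully in. It then rose to 25 N about 1 mm lower, which I took as the bottom stop. I could not see the button while it was pressed. Afterwards its size in the wrist view matched it being fully out (area 906 against 909 expected).
- **Other checks:** the tool force was about zero at hand-in, with the arm clear of everything. The handheld had not moved in the pictures; I did not measure the antenna, stake or wing nut again, but the arm never went low near them.
- **Unexpected reading:** at the end of the push the tool force rose to about 48 N, with the fingertips pressing on the post in line with the axis. It was gone once I backed off. I took it to be fingertip load only, not the arm or gripper body, but could not check that.

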